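# Put the mixed-up reactor lids back on their own reactors

## Task

The lids of the three small aquarium reactors got mixed up after the dry fit: put each lid back on the reactor of its own colour, spigot in the mouth and disc lying flat on the flange, setting a lid aside on the empty black pad on the way. Keep the lids upright, let go of them all, and do not move the freshly cemented grey tee that stands among them.

Things in the scene. Friction and masses are not known exactly. Their poses are not given: they have to be found in the camera images.
- red_lid_stub (a point): red lid, loose, about 150 g: round red disc 96 mm across, 8 thick; on it a grey upright pipe stub, 33 across, 42 tall (grip it here from above); under it a white spigot 62 across, 8 deep, that drops into a reactor's mouth. Point: on the stub's axis, 24 mm above the disc's top, 18 below the stub's top, 32 above the disc's underside, 40 above the spigot's underside; z up. Any yaw will do
- red_mouth (a point): mouth of the red reactor (fixed): red square foot plate 120 mm wide, clear tube 84 across, red round flange 96 across on top, 130 above the table, with an opening 76 across. Point: centre of the opening, level with the flange's top face, on which a lid's disc rests; z up. At the start a lid of another colour lies on it; the foot plate shows around it from above
- yellow_lid_stub (a point): yellow lid, loose, about 150 g: round yellow disc 96 mm across, 8 thick; on it a grey upright pipe stub, 33 across, 42 tall (grip it here from above); under it a white spigot 62 across, 8 deep, that drops into a reactor's mouth. Point: on the stub's axis, 24 mm above the disc's top, 18 below the stub's top, 32 above the disc's underside, 40 above the spigot's underside; z up. Any yaw will do
- yellow_mouth (a point): mouth of the yellow reactor (fixed): yellow square foot plate 120 mm wide, clear tube 84 across, yellow round flange 96 across on top, 130 above the table, with an opening 76 across. Point: centre of the opening, level with the flange's top face, on which a lid's disc rests; z up. At the start a lid of another colour lies on it; the foot plate shows around it from above
- green_lid_stub (a point): green lid, loose, about 150 g: round green disc 96 mm across, 8 thick; on it a grey upright pipe stub, 33 across, 42 tall (grip it here from above); under it a white spigot 62 across, 8 deep, that drops into a reactor's mouth. Point: on the stub's axis, 24 mm above the disc's top, 18 below the stub's top, 32 above the disc's underside, 40 above the spigot's underside; z up. Any yaw will do
- green_mouth (a point): mouth of the green reactor (fixed): green square foot plate 120 mm wide, clear tube 84 across, green round flange 96 across on top, 130 above the table, with an opening 76 across. Point: centre of the opening, level with the flange's top face, on which a lid's disc rests; z up. At the start a lid of another colour lies on it; the foot plate shows around it from above
- pad_top (a point): the round black rubber pad, fixed, 124 mm across and 5 mm thick, lying empty on the table: the free spot. This point is the centre of its top face; a lid stands on it on its spigot
- tee_mid (a point): the freshly cemented grey pipe tee standing on end between the reactors, loose, 160 g, 100 mm tall: a pipe 33 mm across on a foot 52 mm across, with a side branch reaching 34 mm out from the axis along its own x. This point is on the upright axis, 50 mm above the table. Not to be moved
Mind the look-alikes: they are no part of the job. Leave any blue or purple look-alike of the part that bears red_lid_stub alone.

How it is judged:
On the way:
1. a lid is set down on the black pad and let go (((horizontal distance between red_lid_stub and pad_top below 0.04 m and z of red_lid_stub in the frame of pad_top below 0.045 m and contact force between the fingers and red_lid below 0.05 N and linear speed of red_lid below 0.02 m/s) or (horizontal distance between yellow_lid_stub and pad_top below 0.04 m and z of yellow_lid_stub in the frame of pad_top below 0.045 m and contact force between the fingers and yellow_lid below 0.05 N and linear speed of yellow_lid below 0.02 m/s) or (horizontal distance between green_lid_stub and pad_top below 0.04 m and z of green_lid_stub in the frame of pad_top below 0.045 m and contact force between the fingers and green_lid below 0.05 N and linear speed of green_lid below 0.02 m/s))), for 0.2 s.
At the end, for the whole second after the job is handed in: Each lid is at rest on the reactor of its own colour: stub within 10 mm of the centre of the mouth, disc down on the flange (within about 3 mm) and level within 0.06 rad (horizontal distance between red_lid_stub and red_mouth below 0.01 m and z of red_lid_stub in the frame of red_mouth between 0.028 and 0.035 m and angle between each of red_lid_stub, yellow_lid_stub, green_lid_stub's own z axis and vertical below 0.06 rad and linear speed of each of red_lid, yellow_lid, green_lid below 0.02 m/s and horizontal distance between yellow_lid_stub and yellow_mouth below 0.01 m and z of yellow_lid_stub in the frame of yellow_mouth between 0.028 and 0.035 m and horizontal distance between green_lid_stub and green_mouth below 0.01 m and z of green_lid_stub in the frame of green_mouth between 0.028 and 0.035 m); the robot touches nothing.
It fails at once if a lid is tipped more than about 30 degrees (angle between any of red_lid_stub, yellow_lid_stub, green_lid_stub's own z axis and vertical above 0.5 rad).
It fails at once if the cemented tee is shifted by more than 15 mm or knocked over (distance of tee_mid from where it was at the start of the episode above 0.015 m or angle between tee_mid's own z axis and vertical above 0.3 rad).
It also fails if it takes over 99 s, if anything falls off the work surface, if the arm or the gripper's body presses on something with over 40 N, if the wrist force passes 120 N, or if a joint passes its speed limit or range.

## Robot

A 6-joint arm with a two-finger parallel gripper is mounted at the origin on the work surface. World frame = base frame: x ahead of the robot, y to its left, z up, the work surface at z = 0. Lengths are in m, angles in rad, forces in N, time in s.
With the tool pointing down it reaches from about 0.35 to 0.8 m from the base axis. Payload 7.3 kg.
Tool frame: the origin (TCP) lies at the very end of the fingers, on their centre line; the grasp point (between the pads) lies 19 mm behind it; y points along the fingers, x is the direction in which the jaws open and shut, and the axes are right-handed (so a half turn about y gives the same grasp; the last joint's range is limited). The gripper opens to 85 mm and grips with 20 to 120 N. Pads are 22 mm wide; open, the fingers measure 114 mm over their backs; the gripper's body (76 mm by 85 mm) begins 54 mm behind the grasp point. The pads swing forward as they close: fully open they stand 13 mm farther back than shut.
Start: joints at [-1.309, 0.342, 1.524, -0, 1.275, -0.146], TCP at [0.208, -0.482, 0.231] pointing down, gripper open.
Joint ranges: [-2.53, 2.53], [-0.77, 2.02], [0.04, 2.7], [-1, 4.14], [0.28, 2.66], [-3.11, 3.11]. Speed limits (rad/s): [2.57, 2.57, 3.14, 3.14, 3.14, 3.14].

## Interface

Orientations are given as [roll, pitch, yaw] about the fixed x, y, z axes, in that order (R = Rz(yaw) Ry(pitch) Rx(roll)).
In Python, from plant import r gives the robot as it stands.
- The arm moves only by the tool apply_moves, never from a script. Its argument "targets" is a list of rows, each a list of 5 numbers: the finger opening in mm, from 0 to 85.4, then the shift along the tool's x, y, z in mm, then the turn about the tool's y in rad. A call has 1 to 20 rows; each row shifts and turns the pose as measured when the row begins, along the tool's axes as they then stand; what a row does not reach is not made up. A row lasts 1/8 s, in which the tool goes at most 62.5 mm and 10.7 degrees, less where a joint would pass 70% of its speed; a pose out of reach is approached as far as the arm can. A call with a gripper value outside its range is refused whole. The fingers move at their own pace and stop on an object; "newtons" is the grip in N (left out, the last holds). Time passes only in rows, so rows that do not move let the fingers close. It gives the time, the measured TCP pose, the force and the opening at its end, in the units of the state.
- r.sense(): the state, without advancing time (a new reading comes with each control period).
- r.read_camera(name): name is "scene" or "side" or "wrist"; returns (picture, depth): 384x512x3 uint8, blue, green, red; 384x512 float32, m along the optical axis (not along the pixel's ray), 0 where there is no reading.
- r.get_calibration(name): a dict with "fov_y" (degrees; the focal length in pixels is half the picture's height over the tangent of half this angle, whatever the lens; pixels are square), "cx", "cy" (the principal point, pixels), "dist_coeffs" ([k1, k2, p1, p2, k3] as OpenCV has them; the pictures are not rectified), "T" (4x4, takes a point from camera to world coordinates). Camera axes: x right, y down, z forward; pixel columns grow to the right and rows downward; lengths in m; the calibration is good to about 2 mm. A picture is of the moment at which its call begins: read the wrist's pose just before it. get_calibration takes no time and is no camera call; for the wrist camera it gives the pose at the moment of the call.
- r.hand_in(): hands the job in, once; it reports no verdict.
The state is a dict: "time": time; "joint_pos": joint angles; "qvel": joint speeds; "effort": joint torques, N m; "position": TCP position; "tcp_rot": TCP orientation; "ft_force": force on the tool from outside, world axes, zero at the start; "moment": the same for the moment, N m; "grip_width": finger opening in m.
Only numpy, scipy, OpenCV 4.12 (cv2) and the standard library are available. Lean on these libraries where they do the work, as an engineer would, in place of code of your own. Each camera call takes 0.05 s, during which the arm holds its last target. There are 200 camera calls.

## Working session

There is one attempt and no reset: what is moved stays moved. The work goes in short steps, Python scripts to look and compute and a tool call to move; the robot and the scene stay as the last step left them, time stands still between calls to the robot, and variables do not carry over. Pictures are saved under pics/ and viewed, on a budget of 14 in all, crops included, one or two more only if the job needs it, and the job is handed in when it is done.

Besides the shell and the picture viewer there is one more tool, called after ">>>" in YAML: its name, and indented under it one key for each argument. apply_moves: Moves the arm, as the interface text tells. Its arguments: {"type":"object","properties":{"targets":{"type":"array"},"newtons":{"type":"number"}},"required":["targets"]}

```bash
mkdir -p pics; ls; python3 - <<'E'
from plant import r
import cv2
print(r.sense())
for n in("scene","side"):
    p,d=r.read_camera(n); cv2.imwrite(f"pics/{n}0.png",p); c=r.get_calibration(n); print(n,{k:v for k,v in c.items()}); import numpy as np; np.save(f"/tmp/{n}.npy",d)
E
```

```text
pics
{'time': 0.0, 'joint_pos': array([-1.30900859e+00,  3.42706278e-01,  1.52504384e+00,  3.02124823e-05,
        1.27537279e+00, -1.45995522e-01]), 'qvel': array([-0.00117528, -0.00022566,  0.00043828, -0.00015689,  0.00090627,
        0.00069811]), 'effort': array([-4.60248775e-04, -4.33686054e+01, -2.46017683e+01, -2.46052787e-04,
        7.86005898e-03, -1.65102978e-05]), 'position': array([ 0.20812742, -0.48154352,  0.23062512]), 'tcp_rot': array([-1.57054513e+00,  1.50976866e-03, -1.16302169e+00]), 'ft_force': array([0.47334223, 0.13097052, 0.52465498]), 'moment': array([-1.17329847e-02,  2.32463685e-02, -6.98151616e-05]), 'grip_width': 0.08554409841414226}
scene {'fov_y': 55.93378058465267, 'cx': 249.9676269604742, 'cy': 196.9984265213974, 'dist_coeffs': array([-0.11645603,  0.        ,  0.        ,  0.        ,  0.        ]), 'T': array([[ 0.46535022,  0.76756896, -0.44078007,  0.8620865 ],
       [ 0.88502654, -0.41098853,  0.21866972, -0.18268667],
       [-0.01331147, -0.49186006, -0.8705725 ,  0.82689993],
       [ 0.        ,  0.        ,  0.        ,  1.        ]])}
side {'fov_y': 43.302822996628436, 'cx': 254.49645452577474, 'cy': 184.61127252987092, 'dist_coeffs': array([0.03349659, 0.        , 0.        , 0.        , 0.        ]), 'T': array([[-0.94511315, -0.14113311,  0.29469064,  0.15907745],
       [-0.32586357,  0.4732671 , -0.81843215,  0.94495081],
       [-0.02395951, -0.86953994, -0.4932811 ,  0.70430071],
       [ 0.        ,  0.        ,  0.        ,  1.        ]])}
```

View pics/scene0.png

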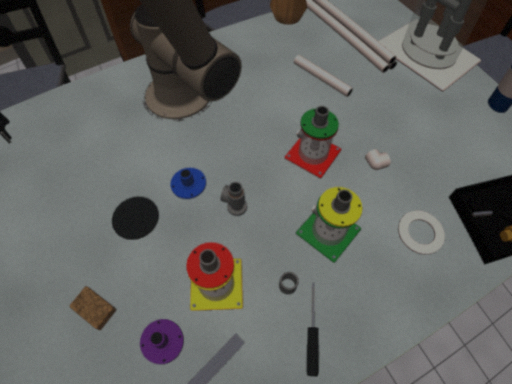

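View pics/side0.png

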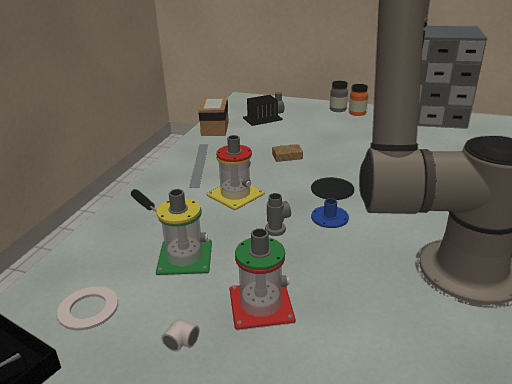

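The look-alike candidates in the scene view:
- Red lid at (210,263), on the yellow reactor.
- Yellow lid at (341,207), on the green reactor.
- Green lid at (320,123), on the red reactor.
- Blue lid at (188,183) and purple lid at (162,341) are decoys, left alone.
- The black pad is at (135,218). The black tray on the right is not it.
- The tee is at (235,197).

Next I measure with both cameras.

```bash
cat > h.py <<'E'
import cv2, numpy as np
from plant import r
def cam(n):
    c=r.get_calibration(n); p,d=r.read_camera(n); f=p.shape[0]/2/np.tan(np.radians(c["fov_y"]/2))
    return dict(p=p,d=d,T=c["T"],K=np.array([[f,0,c["cx"]],[0,f,c["cy"]],[0,0,1.]]),D=np.array(c["dist_coeffs"],float))
def rays(c,uv):
    u=cv2.undistortPoints(np.asarray(uv,float).reshape(-1,1,2),c["K"],c["D"])[:,0]
    return np.c_[u,np.ones(len(u))]
def plane(c,uv,z):
    d=rays(c,uv)@c["T"][:3,:3].T; o=c["T"][:3,3]; return o+d*((z-o[2])/d[:,2])[:,None]
def cloud(c):   # world xyz per pixel
    h,w=c["d"].shape; v,u=np.mgrid[:h,:w]; X=rays(c,np.c_[u.ravel(),v.ravel()])*c["d"].reshape(-1,1)
    X=(X@c["T"][:3,:3].T+c["T"][:3,3]).reshape(h,w,3); X[c["d"]<=0]=np.nan; return X
def col(c,name):
    hsv=cv2.cvtColor(c["p"],cv2.COLOR_BGR2HSV).astype(int); H,S,V=hsv[...,0],hsv[...,1],hsv[...,2]
    if name=="black": return V<55
    hr={"yellow":(22,35),"green":(50,80),"red":(172,8)}[name]
    h=(H>=hr[0])&(H<=hr[1]) if hr[0]<hr[1] else (H>=hr[0])|(H<=hr[1])
    return h&(S>120)&(V>60)
def blobs(m,amin):
    n,L,s,ce=cv2.connectedComponentsWithStats(m.astype(np.uint8)); return [(L==i,s[i,4],ce[i]) for i in range(1,n) if s[i,4]>=amin]
def circ(P):    # circle centre/diameter from hull of xy points
    (x,y),R=cv2.minEnclosingCircle(P[:,:2].astype(np.float32)); return np.round([x,y,2*R],4)
E
python3 - <<'E'
from h import *
for n in("scene","side"):
    c=cam(n); X=cloud(c); z=X[...,2]
    print(n,"table z",np.nanmedian(z[250:280,240:260]))
    for k in("red","yellow","green"):
        m=col(c,k)
        for lab,lo,hi,zp in(("disc",.134,.142,.138),("flange",.115,.133,.13),("plate",-.004,.03,None)):
            for b,a,ce in blobs(m&(z>lo)&(z<hi),40):
                zz=np.median(z[b]); uv=np.argwhere(b)[:,::-1]
                P=plane(c,uv,zp or zz); (rc,sz,an)=cv2.minAreaRect(P[:,:2].astype(np.float32))
                print(k,lab,a,np.round(ce),"z %.4f"%zz,"circ",circ(P),"rect",np.round(rc,4),np.round(sz,3),round(an,1))
    for b,a,ce in blobs(col(c,"black")&(z>-.005)&(z<.02)&(abs(X[...,0])<.9),300):
        print("black",a,np.round(ce),np.median(z[b]),circ(plane(c,np.argwhere(b)[:,::-1],.005)))
    # stub tops, tee
    for b,a,ce in blobs((z>.172)&(z<.187)&(X[...,0]>.3),25):
        print("stubtop",a,np.round(ce),circ(plane(c,np.argwhere(b)[:,::-1],.18)), np.round(np.median(X[b],0),4))
    for b,a,ce in blobs((z>.06)&(z<.105)&(X[...,0]>.3),40): print("tee?",a,np.round(ce),np.round(np.median(X[b],0),3))
E
```

```text
scene table z -0.00027744912285898593
red disc 1241 [210. 266.] z 0.1373 circ [ 0.6112 -0.1521  0.095 ] rect [ 0.6103 -0.1531] [0.092 0.094] 63.5
red plate 700 [312. 160.] z 0.0091 circ [0.4068 0.2433 0.1598] rect [0.4056 0.2433] [0.118 0.119] 27.1
yellow disc 934 [339. 208.] z 0.1374 circ [0.625  0.1524 0.0963] rect [0.6241 0.1522] [0.093 0.093] 14.5
yellow flange 83 [215. 284.] z 0.1283 circ [ 0.629  -0.1546  0.0903] rect [ 0.6451 -0.1568] [0.09  0.032] 82.4
yellow plate 1023 [220. 295.] z 0.0094 circ [ 0.6132 -0.1529  0.161 ] rect [ 0.6146 -0.1533] [0.118 0.117] 64.6
green disc 544 [319. 125.] z 0.1375 circ [0.4056 0.2416 0.0933] rect [0.4087 0.2393] [0.091 0.085] 49.6
green plate 790 [326. 239.] z 0.0094 circ [0.6252 0.1487 0.1568] rect [0.6239 0.1486] [0.116 0.115] 20.9
black 1664 [492. 215.] 0.004293275092955684 [0.8159 0.5977 0.2572]
black 381 [470. 231.] 0.010564541903262503 [0.7972 0.4997 0.2063]
black 1505 [135. 218.] 0.004778627953225478 [ 0.3586 -0.2655  0.1215]
stubtop 84 [463.  27.] [0.3051 0.8536 0.108 ] [0.314  0.8364 0.1793]
stubtop 120 [322. 111.] [0.4066 0.2412 0.0
[... 1528 characters left out ...]
82 0.4814 0.1416]
stubtop 1078 [179.  17.] [ 1.1826 -1.3874  1.9977] [ 1.7726 -2.03    0.1797]
stubtop 83 [233. 138.] [ 0.6077 -0.1428  0.0476] [ 0.609  -0.1453  0.1789]
stubtop 131 [176. 194.] [0.621  0.1591 0.043 ] [0.6218 0.1579 0.1794]
stubtop 194 [259. 234.] [0.4026 0.2501 0.0434] [0.4032 0.2489 0.1798]
tee? 3123 [178.  36.] [ 1.782 -2.027  0.083]
tee? 188 [339.  91.] [ 0.456 -0.876  0.081]
tee? 204 [358.  95.] [ 0.377 -0.855  0.081]
tee? 398 [265. 101.] [ 0.705 -0.71   0.08 ]
tee? 605 [213. 109.] [ 0.846 -0.534  0.097]
tee? 466 [235. 175.] [ 0.596 -0.119  0.082]
tee? 389 [277. 204.] [ 0.447 -0.009  0.079]
tee? 661 [183. 237.] [0.601 0.184 0.081]
tee? 822 [262. 285.] [0.388 0.279 0.081]
```

>>> apply_moves:
  targets:
    - [85, -14.6, -6, 50, 0]
    - [85, -14.6, -6, 50, 0]
    - [85, -14.6, -6, 50, 0]
    - [85, -14.6, -6, 50, 0]
    - [85, -14.6, -6, 50, 0]
    - [85, -14.6, -6, 50, 0]
    - [85, -14.6, -6, 50, 0]
    - [85, -14.6, -6, 50, 0]
    - [85, -14.6, -6, 50, 0]
    - [85, -14.6, -6, 50, 0]
    - [85, 0, 0, 0, 0]
  newtons: 40

```text
time: 1.58
position: [0.6215, -0.1395, 0.2898]
tcp_rot: [-1.572, 0.004, -1.167]
ft_force: [-0.9, 0.5, 0.1]
grip_width: 0.0849
```

```bash
cat >> h.py <<'E'
def togo(t):   # world xyz target -> tool-axis shift, mm
    from scipy.spatial.transform import Rotation as Ro
    s=r.sense(); R=Ro.from_euler("xyz",s["tcp_rot"]).as_matrix(); return np.round(R.T@(np.array(t)-s["position"])*1e3,1)
E
python3 - <<'E'
from h import *
s=r.sense(); print(s["position"],s["tcp_rot"],s["joint_pos"])
c=cam("wrist"); print(np.round(c["T"],3)); cv2.imwrite("pics/w1.png",c["p"])
X=cloud(c);z=X[...,2]
for k in("red","yellow"):
    for b,a,ce in blobs(col(c,k)&(z>-.01)&(z<.15),100):
        zz=np.median(z[b]); P=plane(c,np.argwhere(b)[:,::-1],zz); q=cv2.minAreaRect(P[:,:2].astype(np.float32)); print(k,a,np.round(ce),zz,circ(P),np.round(q[0],4),np.round(q[1],3))
E
```

```text
[ 0.62152483 -0.13952058  0.28977415] [-1.57194259  0.00398296 -1.16665898] [-0.34211263  0.52845184  1.06946646  0.00214685  1.54722004  0.82448965]
[[ 0.393 -0.879 -0.271  0.69 ]
 [-0.92  -0.377 -0.111 -0.111]
 [-0.005  0.293 -0.956  0.432]
 [ 0.     0.     0.     1.   ]]
red 3822 [264. 184.] 0.13757043922022452 [ 0.6105 -0.1507  0.0949] [ 0.6105 -0.1507] [0.093 0.094]
red 1510 [ 20. 185.] 0.009774174854608214 [0.4144 0.2237 0.1398] [0.4157 0.2239] [0.118 0.08 ]
yellow 2995 [22. 69.] 0.1376160654861887 [0.6247 0.1486 0.0936] [0.6279 0.1279] [0.093 0.05 ]
yellow 1850 [264. 143.] 0.009485838049163364 [ 0.6133 -0.1514  0.162 ] [ 0.6129 -0.1513] [0.117 0.117]
```

View pics/w1.png

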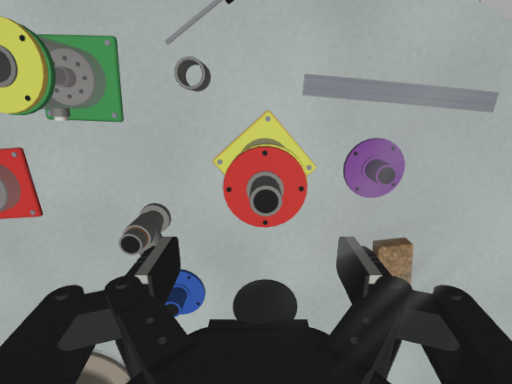

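```bash
python3 -c "
import cv2;p=cv2.imread('pics/w1.png')[95:240,195:335];cv2.imwrite('pics/w1c.png',cv2.resize(p,None,fx=3,fy=3))"
```

```text
(no output)
```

View pics/w1c.png

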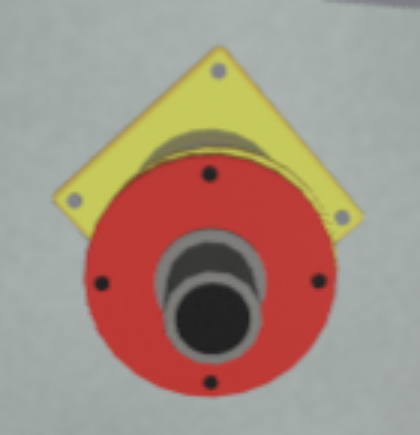

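>>> apply_moves:
  targets:
    - [85, 6, 0, -14.5, 0]
    - [85, 0, 0, 0, 0]
    - [85, 0, 40, 0, 0]
    - [85, 0, 40, 0, 0]
    - [85, 0, 30, 0, 0]
    - [85, 0, 20, 0, 0]
    - [85, 0, 8, 0, 0]
    - [85, 0, 0, 0, 0]

```text
time: 2.62
position: [0.6026, -0.1613, 0.1509]
tcp_rot: [-1.571, 0.001, -1.182]
ft_force: [0.1, 0.3, 0.0]
grip_width: 0.0851
```

```bash
python3 -c "
from h import *
print(r.sense()['position'],r.sense()['ft_force'],togo([.6105,-.1507,.146]))"
```

```text
[ 0.6026315  -0.16132905  0.15092048] [0.09729128 0.31327572 0.00388606] [-6.8  4.9 11.3]
```

The crop shows the red disc with its dark-bored stub at about (212,315), over the yellow foot plate. That is the right lid. The arm overshot, so I correct the position, grip and lift.

>>> apply_moves:
  targets:
    - [85, -6.8, 5, 11.3, 0]
    - [85, 0, 0, 0, 0]
    - [85, 0, 0, 0, 0]

```text
time: 3.0
position: [0.6122, -0.1504, 0.1482]
tcp_rot: [-1.568, -0.002, -1.182]
ft_force: [0.3, -1.4, -0.8]
grip_width: 0.0849
```

```bash
python3 -c "
from h import *
print(r.sense()['position'],r.sense()['ft_force'],togo([.6105,-.1507,.146]))"
```

```text
[ 0.61221016 -0.15044556  0.14816383] [ 0.33247623 -1.42605222 -0.81060842] [-0.4  2.2 -1.7]
```

>>> apply_moves:
  targets:
    - [0, 0, 0, -1.5, 0]
    - [0, 0, 0, 0, 0]
    - [0, 0, 0, 0, 0]
    - [0, 0, 0, 0, 0]
    - [0, 0, 0, 0, 0]
    - [0, 0, 0, 0, 0]
    - [0, 0, -15, 0, 0]
    - [0, 0, -30, 0, 0]
    - [0, 0, -40, 0, 0]
    - [0, 0, -30, 0, 0]
    - [0, 0, 0, 0, 0]
    - [0, 0, 0, 0, 0]
  newtons: 50

```text
time: 4.5
position: [0.6093, -0.1507, 0.268]
tcp_rot: [-1.57, -0.001, -1.182]
ft_force: [0.4, 1.3, -2.0]
grip_width: 0.0318
```

```bash
python3 - <<'E'
from h import *
s=r.sense(); print(s["position"],s["tcp_rot"],s["grip_width"]); c=cam("wrist"); cv2.imwrite("pics/w2.png",c["p"]); X=cloud(c); z=X[...,2]
for k in("red","yellow"):
    for b,a,ce in blobs(col(c,k)&(z>-.01)&(z<.35),100):
        zz=np.median(z[b]); P=plane(c,np.argwhere(b)[:,::-1],zz); q=cv2.minAreaRect(P[:,:2].astype(np.float32)); print(k,a,np.round(ce),zz,circ(P),np.round(q[0],4),np.round(q[1],3))
print(togo([.3582,-.2635,.27]))
E
```

```text
[ 0.60929209 -0.15074159  0.26796824] [-1.57004310e+00 -5.79967022e-04 -1.18194207e+00] 0.03178798289726343
red 1095 [  9. 189.] 0.009552861563816073 [0.4223 0.212  0.1243] [0.4246 0.1913] [0.124 0.043]
red 8387 [258. 198.] 0.25643251473361184 [ 0.61   -0.1496  0.0955] [ 0.622  -0.1446] [0.069 0.094]
yellow 1184 [ 8. 58.] 0.13719740954698134 [0.6289 0.122  0.0739] [0.6302 0.1126] [0.074 0.019]
yellow 2698 [260. 136.] 0.010028431489295803 [ 0.6148 -0.1513  0.1611] [ 0.6138 -0.1513] [0.117 0.116]
[   9.1   -2.2 -275.2]
```

View pics/w2.png

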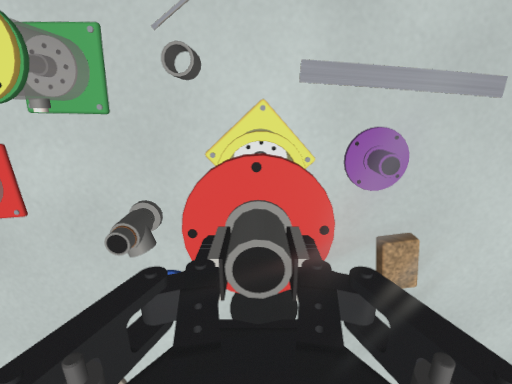

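>>> apply_moves:
  targets:
    - [0, 1.5, 0, -25, 0]
    - [0, 1.5, 0, -40, 0]
    - [0, 1.5, 0, -45, 0]
    - [0, 1.5, 0, -45, 0]
    - [0, 1.5, 0, -45, 0]
    - [0, 1.5, 0, -35, 0]
    - [0, 0, 0, -20, 0]
    - [0, 0, 0, -10, 0]
    - [0, 0, 0, 0, 0]
    - [0, 0, 0, 0, 0]

```text
time: 5.8
position: [0.3568, -0.259, 0.2561]
tcp_rot: [-1.582, 0.018, -1.181]
ft_force: [0.5, -0.7, -2.3]
grip_width: 0.0317
```

```bash
python3 -c "
from h import *
s=r.sense();print(s['position'],s['tcp_rot'],s['grip_width'],togo([.3582,-.2635,.034]))
c=cam('wrist');z=cloud(c)[...,2]
for b,a,ce in blobs(col(c,'black')&(z>0)&(z<.012),200): print(a,np.round(ce),circ(plane(c,np.argwhere(b)[:,::-1],.005)))
cv2.imwrite('pics/w3.png',c['p'])"
```

```text
[ 0.35684155 -0.25901258  0.25607845] [-1.58163622  0.01769005 -1.18096201] 0.031740074538153716 [  8.6 222.    2. ]
2600 [267. 140.] [ 0.3575 -0.2638  0.1207]
```

View pics/w3.png

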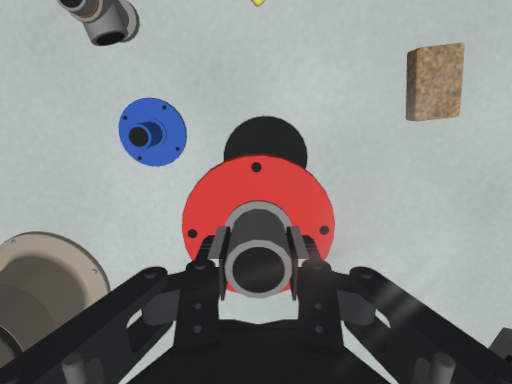

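>>> apply_moves:
  targets:
    - [0, 4, 20, 1, 0]
    - [0, 3, 40, 1, 0]
    - [0, 1, 45, 0, 0]
    - [0, 0, 40, 0, 0]
    - [0, 0, 30, 0, 0]
    - [0, 0, 10, 0, 0]
    - [0, 0, 0, 0, 0]
    - [0, 0, 0, 0, 0]

```text
time: 6.85
position: [0.3657, -0.2638, 0.0675]
tcp_rot: [-1.578, 0.011, -1.174]
ft_force: [0.2, -0.9, -0.9]
grip_width: 0.0317
```

```bash
python3 -c "
from h import *
s=r.sense();print(s['position'],s['tcp_rot'],s['grip_width'],togo([.3577,-.2637,.034]))"
```

```text
[ 0.36569709 -0.26381024  0.06748338] [-1.57793198  0.01084706 -1.17357987] 0.03167411608573139 [-2.8 33.6 -7.1]
```

>>> apply_moves:
  targets:
    - [0, -2.8, 10, -7, 0]
    - [0, 0, 10, 0, 0]
    - [0, 0, 7, 0, 0]
    - [0, 0, 3, 0, 0]
    - [0, 0, 0, 0, 0]
    - [0, 0, 0, 0, 0]

```text
time: 7.6
position: [0.3582, -0.2648, 0.0373]
tcp_rot: [-1.577, 0.007, -1.174]
ft_force: [-0.3, -0.9, -1.3]
grip_width: 0.0315
```

```bash
python3 -c "
from h import *
s=r.sense();print(s['position'],s['tcp_rot'],s['ft_force'],togo([.3577,-.2637,.034]))"
```

```text
[ 0.35823728 -0.2648345   0.03726783] [-1.57652244  0.00711299 -1.17376459] [-0.34990705 -0.86523962 -1.28580615] [-1.2  3.3 -0. ]
```

>>> apply_moves:
  targets:
    - [0, 0, 3, 0, 0]
    - [0, 0, 1.5, 0, 0]
    - [0, 0, 0, 0, 0]
    - [65, 0, 0, 0, 0]
    - [65, 0, 0, 0, 0]
    - [65, 0, 0, 0, 0]
    - [65, 0, 0, 0, 0]
    - [65, 0, 0, 0, 0]
    - [65, 0, -20, 0, 0]
    - [65, 0, -40, 0, 0]
    - [65, 0, -50, 0, 0]
    - [65, 0, -50, 0, 0]
    - [65, 0, -50, 0, 0]
    - [65, 0, -30, 0, 0]
    - [65, 0, 0, 0, 0]
    - [65, 0, 0, 0, 0]

```text
time: 9.6
position: [0.3596, -0.2653, 0.28]
tcp_rot: [-1.577, 0.007, -1.174]
ft_force: [-0.0, -0.6, 0.3]
grip_width: 0.0648
```

```bash
python3 - <<'E'
from h import *
s=r.sense(); print(s["position"],s["tcp_rot"],s["grip_width"]); c=cam("wrist"); cv2.imwrite("pics/w4.png",c["p"]); X=cloud(c); z=X[...,2]
for k in("red",):
    for b,a,ce in blobs(col(c,k)&(z>-.01)&(z<.35),100):
        zz=np.median(z[b]); P=plane(c,np.argwhere(b)[:,::-1],zz); print(k,a,np.round(ce),zz,circ(P))
print(togo([.6247,.1515,.27]))
c=cam("scene"); cv2.imwrite("pics/s1.png",c["p"])
E
```

```text
[ 0.35956058 -0.26531471  0.280027  ] [-1.57656741  0.00730487 -1.17385522] 0.0648430100538605
red 2534 [259. 157.] 0.020477233945360357 [ 0.3575 -0.2641  0.0973]
[-281.8    9.7  405.7]
```

View pics/s1.png

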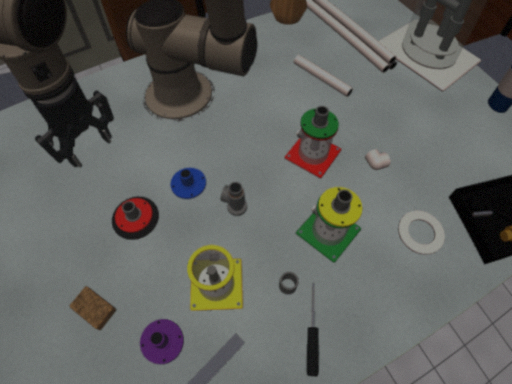

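Red lid lies flat on the pad at (135,217), and the yellow mouth is open at (211,267). Next is the yellow lid.

>>> apply_moves:
  targets:
    - [85, -12, 0, 17, 0]
    - [85, -24, 0, 34, 0]
    - [85, -26, 0, 38, 0]
    - [85, -26, 0, 38, 0]
    - [85, -26, 0, 38, 0]
    - [85, -26, 0, 38, 0]
    - [85, -26, 0, 38, 0]
    - [85, -26, 0, 38, 0]
    - [85, -26, 0, 38, 0]
    - [85, -24, 0, 34, 0]
    - [85, -12, 0, 20, 0]
    - [85, -6, 0, 8, 0]
    - [85, 0, 0, 0, 0]
    - [85, 0, 0, 0, 0]

```text
time: 11.45
position: [0.6113, 0.1327, 0.2589]
tcp_rot: [-1.605, 0.025, -1.178]
ft_force: [-0.8, -0.3, 0.6]
grip_width: 0.0852
```

```bash
cat > look.py <<'E'
import sys
from h import *
s=r.sense(); print(s["time"],s["position"],s["tcp_rot"],s["grip_width"],s["ft_force"]); c=cam("wrist"); cv2.imwrite(f"pics/{sys.argv[1]}.png",c["p"]); X=cloud(c); z=X[...,2]
for k in("red","yellow","green"):
  for lo,hi in((-.005,.016),(.016,.025),(.125,.1335),(.1335,.15),(.15,.3)):
    for b,a,ce in blobs(col(c,k)&(z>lo)&(z<hi),150):
        zz=np.median(z[b]); P=plane(c,np.argwhere(b)[:,::-1],zz); q=cv2.minAreaRect(P[:,:2].astype(np.float32)); print(k,a,np.round(ce),round(float(zz),4),circ(P),np.round(q[0],4),np.round(q[1],3))
if len(sys.argv)>2: print(togo([float(v) for v in sys.argv[2:5]]))
E
python3 look.py w5 .6247 .1515 .147
```

```text
11.45 [0.61127877 0.13271392 0.25888884] [-1.60484167  0.02548637 -1.17836842] 0.08522371543247172 [-0.8237063  -0.33017899  0.55394471]
red 1736 [155. 225.] 0.0097 [0.4074 0.2456 0.1622] [0.4065 0.2464] [0.119 0.119]
red 385 [414. 352.] 0.0207 [ 0.373  -0.2709  0.0888] [ 0.3777 -0.272 ] [0.084 0.042]
red 159 [111. 260.] 0.1284 [0.438  0.261  0.0645] [0.443  0.2633] [0.014 0.064]
yellow 1522 [423. 199.] 0.0093 [ 0.6226 -0.13    0.1356] [ 0.6224 -0.1293] [0.078 0.118]
yellow 304 [405. 245.] 0.0094 [ 0.5532 -0.1413  0.0722] [ 0.5606 -0.1448] [0.072 0.019]
yellow 195 [500. 236.] 0.1293 [ 0.6455 -0.1393  0.0344] [ 0.6519 -0.1374] [0.015 0.034]
yellow 908 [473. 273.] 0.129 [ 0.6132 -0.1487  0.0995] [ 0.599  -0.1432] [0.098 0.06 ]
yellow 5253 [246. 154.] 0.1376 [0.6242 0.1552 0.0952] [0.6239 0.1554] [0.094 0.094]
green 1415 [261. 110.] 0.0093 [0.6488 0.162  0.1289] [0.6503 0.1629] [0.059 0.117]
green 986 [ 99. 274.] 0.1378 [0.4274 0.2626 0.0767] [0.4301 0.266 ] [0.031 0.075]
[ -9.5 111.5  23.4]
```

>>> apply_moves:
  targets:
    - [85, -3, 5, 6, 0]
    - [85, -4, 12, 7, 0]
    - [85, -3, 15, 6, 0]
    - [85, -2, 15, 4, 0]
    - [85, 0, 15, 1, 0]
    - [85, 0, 15, 0, 0]
    - [85, 0, 8, 0, 0]
    - [85, 0, 4, 0, 0]
    - [85, 0, 0, 0, 0]
    - [85, 0, 0, 0, 0]

```text
time: 12.75
position: [0.6256, 0.1537, 0.1631]
tcp_rot: [-1.605, 0.025, -1.181]
ft_force: [-0.4, 0.1, -1.6]
grip_width: 0.085
```

```bash
python3 look.py w6 .6242 .1547 .148
```

```text
12.75 [0.62558623 0.15365766 0.1630547 ] [-1.60549132  0.0253957  -1.1806276 ] 0.08497125033225647 [-0.35961527  0.06823691 -1.58449607]
red 1129 [108. 265.] 0.0097 [0.4265 0.2767 0.1002] [0.4368 0.2929] [0.047 0.1  ]
red 504 [176. 303.] 0.0095 [0.4125 0.1885 0.0782] [0.4094 0.1942] [0.077 0.025]
red 226 [111. 356.] 0.1277 [0.4362 0.2205 0.0495] [0.439  0.2185] [0.049 0.012]
yellow 1598 [455. 250.] 0.0092 [ 0.6288 -0.116   0.1237] [ 0.6298 -0.1108] [0.048 0.123]
yellow 454 [501. 235.] 0.0094 [ 0.6608 -0.1465  0.0478] [ 0.667  -0.1457] [0.033 0.043]
yellow 9342 [258. 205.] 0.1376 [0.6245 0.1558 0.0954] [0.6258 0.1559] [0.092 0.094]
green 3142 [265. 137.] 0.0094 [0.6497 0.1627 0.1291] [0.6509 0.1631] [0.059 0.117]
green 865 [103. 371.] 0.1377 [0.4368 0.2247 0.0439] [0.4345 0.2234] [0.039 0.036]
[-1.1 15.2 -0.4]
```

>>> apply_moves:
  targets:
    - [85, -2, 8, 0, 0]
    - [85, 0, 5, 0, 0]
    - [85, 0, 2, 0, 0]
    - [85, 0, 0, 0, 0]
    - [0, 0, 0, 0, 0]
    - [0, 0, 0, 0, 0]
    - [0, 0, 0, 0, 0]
    - [0, 0, 0, 0, 0]
    - [0, 0, 0, 0, 0]
    - [0, 0, 0, 0, 0]
    - [0, 0, -10, 0, 0]
    - [0, 0, -20, 0, 0]
    - [0, 0, -25, 0, 0]
    - [0, 0, -25, 0, 0]
    - [0, 0, -20, 0, 0]
    - [0, 0, -10, 0, 0]
    - [0, 0, 0, 0, 0]
    - [0, 0, 0, 0, 0]

```text
time: 15.05
position: [0.6283, 0.1546, 0.262]
tcp_rot: [-1.607, 0.026, -1.181]
ft_force: [-0.0, -0.6, -1.1]
grip_width: 0.0319
```

```bash
python3 look.py w7 .6131 -.1506 .27
```

```text
15.05 [0.62828754 0.15457938 0.26196962] [-1.60670456  0.02605026 -1.18073858] 0.031920119233440784 [-0.03554955 -0.61669599 -1.07014403]
red 1161 [154. 233.] 0.0098 [0.4189 0.2594 0.1303] [0.4137 0.2561] [0.098 0.108]
yellow 1051 [437. 207.] 0.0092 [ 0.6254 -0.1466  0.1384] [ 0.6576 -0.1355] [0.07  0.138]
yellow 447 [405. 247.] 0.0094 [ 0.5683 -0.121   0.072 ] [ 0.5686 -0.1232] [0.068 0.033]
yellow 1200 [478. 282.] 0.1291 [ 0.6135 -0.1491  0.0983] [ 0.6063 -0.14  ] [0.097 0.073]
yellow 8392 [259. 199.] 0.2514 [0.6284 0.1554 0.0952] [0.6406 0.1603] [0.068 0.094]
green 1768 [264. 129.] 0.0094 [0.649  0.1625 0.1286] [0.65   0.1629] [0.06  0.116]
green 805 [264. 148.] 0.1294 [0.6404 0.1592 0.0855] [0.6538 0.164 ] [0.029 0.085]
green 417 [107. 287.] 0.1378 [0.4232 0.2716 0.0729] [0.4269 0.2779] [0.016 0.073]
[ 276.2  -10.6 -130.5]
```

View pics/w7.png

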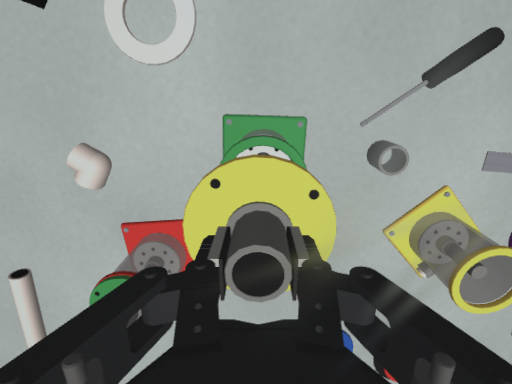

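>>> apply_moves:
  targets:
    - [0, 8, -1, -4, 0]
    - [0, 16, -1, -8, 0]
    - [0, 22, -1, -10, 0]
    - [0, 22, -1, -10, 0]
    - [0, 22, -1, -10, 0]
    - [0, 22, -1, -10, 0]
    - [0, 22, -1, -10, 0]
    - [0, 22, -1, -10, 0]
    - [0, 22, -1, -10, 0]
    - [0, 22, -1, -10, 0]
    - [0, 22, -1, -10, 0]
    - [0, 20, 0, -10, 0]
    - [0, 14, 0, -8, 0]
    - [0, 10, 0, -4, 0]
    - [0, 5, 0, -2, 0]
    - [0, 2, 0, 0, 0]
    - [0, 0, 0, 0, 0]
    - [0, 0, 0, 0, 0]

```text
time: 17.35
position: [0.6091, -0.1704, 0.268]
tcp_rot: [-1.615, 0.027, -1.189]
ft_force: [0.1, -0.5, -1.1]
grip_width: 0.0322
```

```bash
python3 look.py w8 .6131 -.1506 .20
```

```text
17.35 [ 0.60906313 -0.17039308  0.26800754] [-1.614968    0.02681735 -1.18869547] 0.032173199284024824 [ 0.0845675  -0.47322863 -1.07769482]
red 928 [  8. 179.] 0.0096 [0.4218 0.2092 0.1227] [0.4232 0.1878] [0.122 0.043]
red 290 [276. 307.] 0.0207 [ 0.3589 -0.2961  0.0671] [ 0.3591 -0.2972] [0.066 0.026]
red 262 [241. 306.] 0.0208 [ 0.3341 -0.2381  0.0613] [ 0.3348 -0.2389] [0.06  0.025]
yellow 1826 [260. 118.] 0.0093 [ 0.6137 -0.1513  0.1608] [ 0.6138 -0.1515] [0.117 0.117]
yellow 1270 [243. 137.] 0.1294 [ 0.6141 -0.1513  0.0939] [ 0.6317 -0.1406] [0.052 0.094]
yellow 8382 [259. 199.] 0.2572 [ 0.609  -0.1697  0.0956] [ 0.6212 -0.1648] [0.068 0.094]
green 2840 [72. 52.] 0.0096 [0.6267 0.1435 0.1544] [0.626  0.1422] [0.117 0.105]
green 518 [ 4. 52.] 0.129 [0.6273 0.1126 0.0611] [0.6278 0.107 ] [0.061 0.011]
[-15.   67.9  14.1]
```

>>> apply_moves:
  targets:
    - [0, -3, 4, 3, 0]
    - [0, -5, 10, 5, 0]
    - [0, -5, 14, 5, 0]
    - [0, -2, 16, 3, 0]
    - [0, 0, 16, 0, 0]
    - [0, 0, 14, 0, 0]
    - [0, 0, 8, 0, 0]
    - [0, 0, 4, 0, 0]
    - [0, 0, 0, 0, 0]
    - [0, 0, 0, 0, 0]

```text
time: 18.65
position: [0.6141, -0.1452, 0.1745]
tcp_rot: [-1.617, 0.029, -1.186]
ft_force: [-0.5, -0.4, -0.9]
grip_width: 0.0318
```

```bash
python3 look.py w9 .614 -.1518 .1485
```

```text
18.65 [ 0.6140853  -0.14521628  0.17450531] [-1.616587    0.02910419 -1.18620333] 0.03182951385398489 [-0.46251307 -0.39465096 -0.85766212]
yellow 3243 [269. 138.] 0.0094 [ 0.6146 -0.1513  0.1624] [ 0.6139 -0.1512] [0.117 0.117]
yellow 693 [293. 163.] 0.1293 [ 0.642  -0.1529  0.0745] [ 0.6514 -0.1536] [0.074 0.019]
yellow 8461 [259. 199.] 0.1636 [ 0.6142 -0.1443  0.0958] [ 0.6262 -0.1394] [0.069 0.094]
green 4136 [42. 60.] 0.0096 [0.6267 0.1341 0.1429] [0.6269 0.1329] [0.113 0.09 ]
[ 6.8 25.9 -1.4]
```

>>> apply_moves:
  targets:
    - [0, 5.5, 3, -1, 0]
    - [0, 0, 5, 0, 0]
    - [0, 0, 0, 0, 0]
    - [0, 0, 0, 0, 0]

```text
time: 19.2
position: [0.6151, -0.1514, 0.1665]
tcp_rot: [-1.616, 0.028, -1.187]
ft_force: [0.1, -1.0, -0.6]
grip_width: 0.0322
```

```bash
python3 look.py w10 .614 -.1520 .1485
```

```text
19.2 [ 0.6151044  -0.15137942  0.16646254] [-1.61564565  0.02818468 -1.18654554] 0.03217549794528357 [ 0.09126576 -0.99881921 -0.63585519]
yellow 3512 [264. 139.] 0.0094 [ 0.6139 -0.1515  0.162 ] [ 0.6139 -0.1512] [0.117 0.117]
yellow 505 [262. 157.] 0.1289 [ 0.6412 -0.1411  0.0733] [ 0.6496 -0.138 ] [0.018 0.073]
yellow 8406 [259. 199.] 0.1556 [ 0.6151 -0.1506  0.0957] [ 0.627  -0.1457] [0.069 0.094]
green 3882 [34. 61.] 0.0095 [0.6278 0.1264 0.1324] [0.6281 0.1253] [0.11  0.076]
[ 0.7 17.9 -0.4]
```

>>> apply_moves:
  targets:
    - [0, 0, 4, -0.5, 0]
    - [0, 0, 5, 0, 0]
    - [0, 0, 4, 0, 0]
    - [0, 0, 3, 0, 0]
    - [0, 0, 0, 0, 0]
    - [0, 0, 0, 0, 0]

```text
time: 20.0
position: [0.6136, -0.1512, 0.1492]
tcp_rot: [-1.616, 0.029, -1.186]
ft_force: [-0.6, 0.1, -0.8]
grip_width: 0.0318
```

```bash
python3 look.py w11 .614 -.1520 .1485
```

```text
20.0 [ 0.61361651 -0.15119201  0.14917987] [-1.61596049  0.028524   -1.18637195] 0.03184082085470409 [-0.58831182  0.13306364 -0.82538984]
yellow 3961 [264. 140.] 0.0094 [ 0.6133 -0.1516  0.1627] [ 0.614  -0.1513] [0.117 0.117]
yellow 355 [272. 162.] 0.1285 [ 0.6404 -0.1446  0.0765] [ 0.6502 -0.1422] [0.02  0.076]
yellow 8381 [259. 199.] 0.1383 [ 0.6135 -0.1504  0.0956] [ 0.6257 -0.1455] [0.068 0.094]
green 3667 [26. 61.] 0.0095 [0.6278 0.1175 0.1185] [0.6282 0.1165] [0.103 0.06 ]
[0.9 0.7 0.1]
```

Disc is at flange height with no force, so the spigot has gone in. I release, rise slowly, and look.

>>> apply_moves:
  targets:
    - [85, 0, 0, 0, 0]
    - [85, 0, 0, 0, 0]
    - [85, 0, 0, 0, 0]
    - [85, 0, 0, 0, 0]
    - [85, 0, 0, 0, 0]
    - [85, 0, 0, 0, 0]
    - [85, 0, -10, 0, 0]
    - [85, 0, -20, 0, 0]
    - [85, 0, -30, 0, 0]
    - [85, 0, -30, 0, 0]
    - [85, 0, -20, 0, 0]
    - [85, 0, -10, 0, 0]
    - [85, 0, 0, 0, 0]
    - [85, 0, 0, 0, 0]

```text
time: 21.8
position: [0.6202, -0.1524, 0.2764]
tcp_rot: [-1.614, 0.027, -1.186]
ft_force: [-0.1, -0.8, 0.3]
grip_width: 0.0848
```

```bash
python3 look.py w12 .4045 .2455 .28
```

```text
21.8 [ 0.62022661 -0.1523613   0.27642376] [-1.61387065  0.02657092 -1.18622239] 0.08482798810370198 [-0.06425769 -0.79362881  0.31255236]
red 1364 [ 17. 181.] 0.0097 [0.4166 0.2228 0.1364] [0.4174 0.2217] [0.118 0.075]
red 1136 [265. 301.] 0.0208 [ 0.3603 -0.2623  0.0968] [ 0.3642 -0.2597] [0.087 0.093]
yellow 1903 [263. 131.] 0.0093 [ 0.614  -0.1511  0.1613] [ 0.6135 -0.1512] [0.117 0.117]
yellow 4223 [259. 174.] 0.1376 [ 0.6129 -0.1505  0.0958] [ 0.6132 -0.1509] [0.094 0.093]
green 2637 [86. 65.] 0.0096 [0.6244 0.1474 0.1605] [0.6243 0.1468] [0.117 0.113]
green 1184 [19. 65.] 0.1294 [0.6248 0.1368 0.09  ] [0.6264 0.1192] [0.09  0.036]
[-449.7   10.5  -50.3]
```

View pics/w12.png

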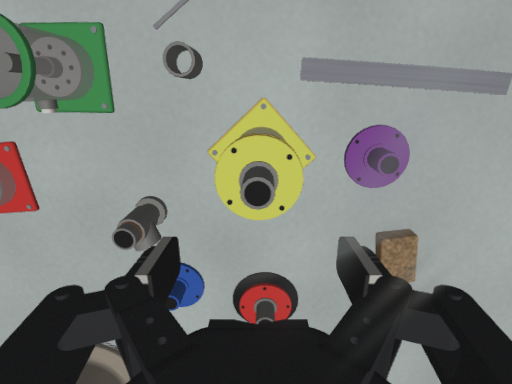

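Yellow lid at (259,174) sits level on the yellow reactor. Next is the green lid.

>>> apply_moves:
  targets:
    - [85, -8, 0, -1, 0]
    - [85, -16, 0, -2, 0]
    - [85, -25, 0, -3, 0]
    - [85, -30, 0, -3, 0]
    - [85, -30, 0, -3, 0]
    - [85, -30, 0, -3, 0]
    - [85, -30, 0, -3, 0]
    - [85, -30, 0, -3, 0]
    - [85, -30, 0, -3, 0]
    - [85, -30, 0, -3, 0]
    - [85, -30, 0, -3, 0]
    - [85, -30, 0, -3, 0]
    - [85, -30, 0, -3, 0]
    - [85, -30, 0, -3, 0]
    - [85, -25, 0, -2, 0]
    - [85, -18, 0, -2, 0]
    - [85, -10, 0, -1, 0]
    - [85, -5, 0, 0, 0]
    - [85, 0, 0, 0, 0]
    - [85, 0, 0, 0, 0]

```text
time: 24.35
position: [0.398, 0.2525, 0.2842]
tcp_rot: [-1.629, 0.036, -1.185]
ft_force: [-1.0, 0.5, -0.3]
grip_width: 0.0851
```

```bash
python3 look.py w13 .4045 .2455 .18
```

```text
24.35 [0.39802819 0.25245048 0.28417594] [-1.62946316  0.03595384 -1.18464379] 0.08505032938807461 [-0.97793834  0.46322299 -0.30582686]
red 1702 [269. 116.] 0.0093 [0.4306 0.2606 0.1278] [0.4318 0.2609] [0.056 0.118]
red 507 [504. 282.] 0.0202 [ 0.3465 -0.2472  0.0904] [ 0.3367 -0.2359] [0.09 0.03]
green 1976 [378.  45.] 0.0093 [0.604  0.151  0.1344] [0.6035 0.1474] [0.081 0.118]
green 1184 [451.  24.] 0.1293 [0.6137 0.1496 0.0928] [0.5967 0.1423] [0.038 0.093]
green 4054 [272. 162.] 0.1375 [0.4041 0.2456 0.0944] [0.4043 0.2456] [0.093 0.093]
[ 12.6 103.4   9.5]
```

>>> apply_moves:
  targets:
    - [85, 6, 0, 5, 0]
    - [85, 6, 0, 4, 0]
    - [85, 0, 0, 0, 0]
    - [85, 0, 0, 0, 0]
    - [85, 0, 45, 0, 0]
    - [85, 0, 45, 0, 0]
    - [85, 0, 0, 0, 0]
    - [85, 0, 0, 0, 0]

```text
time: 25.4
position: [0.4078, 0.2449, 0.1937]
tcp_rot: [-1.625, 0.036, -1.186]
ft_force: [0.7, 0.3, -0.6]
grip_width: 0.0849
```

```bash
python3 look.py w14 .4043 .2456 .148
```

```text
25.4 [0.4078342  0.24494212 0.19371578] [-1.62468427  0.03575595 -1.18646798] 0.0848799780092128 [ 0.74451861  0.3072874  -0.60530765]
red 2867 [263. 131.] 0.0094 [0.4261 0.2575 0.1341] [0.4263 0.2579] [0.069 0.117]
green 2482 [389.  43.] 0.0093 [0.5891 0.1651 0.0953] [0.5884 0.1634] [0.064 0.078]
green 838 [488.  18.] 0.1293 [0.58   0.1573 0.0427] [0.5807 0.1572] [0.042 0.011]
green 7017 [260. 194.] 0.1376 [0.4045 0.2453 0.0951] [0.4045 0.2457] [0.094 0.093]
[-0.3 45.8 -0.5]
```

>>> apply_moves:
  targets:
    - [85, 0, 40, 0, 0]
    - [85, 0, 4, 0, 0]
    - [85, 0, 0, 0, 0]
    - [0, 0, 0, 0, 0]
    - [0, 0, 0, 0, 0]
    - [0, 0, 0, 0, 0]
    - [0, 0, 0, 0, 0]
    - [0, 0, 0, 0, 0]
    - [0, 0, 0, 0, 0]
    - [0, 0, -10, 0, 0]
    - [0, 0, -20, 0, 0]
    - [0, 0, -25, 0, 0]
    - [0, 0, -25, 0, 0]
    - [0, 0, -25, 0, 0]
    - [0, 0, -20, 0, 0]
    - [0, 0, -10, 0, 0]
    - [0, 0, 0, 0, 0]
    - [0, 0, 0, 0, 0]

```text
time: 27.7
position: [0.4159, 0.2443, 0.2977]
tcp_rot: [-1.613, 0.036, -1.186]
ft_force: [0.3, -1.0, -2.4]
grip_width: 0.0314
```

```bash
python3 look.py w15 .6241 .1525 .27
```

```text
27.7 [0.4158913  0.24428836 0.29770361] [-1.61311708  0.03561609 -1.18620191] 0.03141421771796983 [ 0.26180042 -1.03554364 -2.37281553]
red 1653 [262. 129.] 0.0093 [0.415  0.2527 0.1458] [0.4164 0.253 ] [0.09  0.118]
red 827 [495. 284.] 0.0203 [ 0.3562 -0.2587  0.0987] [ 0.3456 -0.2455] [0.098 0.056]
red 871 [257. 149.] 0.1294 [0.4116 0.2504 0.092 ] [0.4277 0.2579] [0.042 0.092]
yellow 288 [506. 131.] 0.0084 [ 0.5837 -0.0987  0.0591] [ 0.5766 -0.0898] [0.059 0.023]
green 2186 [360.  49.] 0.0092 [0.6144 0.1535 0.1509] [0.6146 0.1517] [0.104 0.117]
green 971 [401.  40.] 0.1292 [0.6062 0.1598 0.0817] [0.5929 0.1632] [0.081 0.035]
green 341 [471.  19.] 0.1292 [0.6287 0.116  0.0424] [0.6292 0.1135] [0.042 0.013]
green 6568 [258. 200.] 0.2772 [0.4108 0.2434 0.0941] [0.4251 0.2513] [0.06  0.093]
[164.1  15.1 159.4]
```

View pics/w15.png

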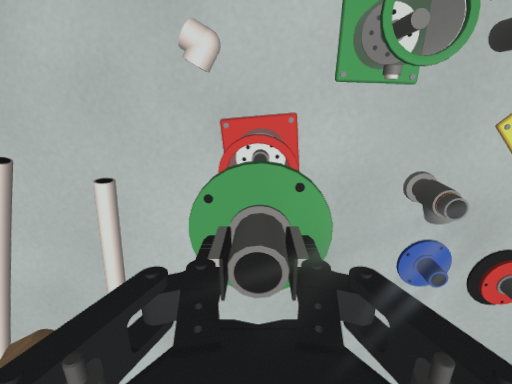

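```bash
cat > tilt.py <<'E'
import sys
from h import *
c=cam("wrist"); X=cloud(c); k=sys.argv[1]; z=X[...,2]; p=r.sense()["position"]
b,a,ce=max(blobs(col(c,k)&(abs(z-p[2])<.04),300),key=lambda t:t[1]); b=cv2.erode(b.astype(np.uint8),np.ones((5,5)))>0
P=X[b]; A=np.c_[P[:,0]-p[0],P[:,1]-p[1],np.ones(len(P))]; s=np.linalg.lstsq(A,P[:,2],rcond=None)[0]
print("slope x,y, disc top z at tcp minus tcp z:",s[:2],s[2]-p[2],"resid",np.std(A@s-P[:,2]))
# circle on the fitted plane: hull pts from depth
print("disc centre xy by depth:",circ(P))
print("tool y axis",cv2.Rodrigues(np.zeros(3))[0][0]*0+__import__("scipy.spatial.transform",fromlist=["Rotation"]).Rotation.from_euler("xyz",r.sense()["tcp_rot"]).as_matrix()[:,1])
E
python3 tilt.py green
```

```text
slope x,y, disc top z at tcp minus tcp z: [-0.00649693  0.00307659] -0.020376269226853816 resid 0.0005967841909102806
disc centre xy by depth: [0.4124 0.2445 0.0901]
tool y axis [-0.05274078  0.01702109 -0.99846317]
```

>>> apply_moves:
  targets:
    - [0, 6, 0, 6, 0]
    - [0, 12, 0, 12, 0]
    - [0, 17, 0, 17, 0]
    - [0, 17, 0, 17, 0]
    - [0, 17, 0, 17, 0]
    - [0, 17, 0, 17, 0]
    - [0, 17, 0, 17, 0]
    - [0, 17, 0, 17, 0]
    - [0, 17, 0, 17, 0]
    - [0, 12, 0, 12, 0]
    - [0, 8, 0, 8, 0]
    - [0, 5, 0, 5, 0]
    - [0, 0, 0, 0, 0]
    - [0, 0, 0, 0, 0]

```text
time: 29.55
position: [0.6421, 0.1439, 0.2763]
tcp_rot: [-1.621, 0.036, -1.191]
ft_force: [0.1, 0.5, -1.2]
grip_width: 0.0312
```

```bash
python3 tilt.py green; python3 look.py w16 .628 .152 .18
```

```text
slope x,y, disc top z at tcp minus tcp z: [-1.26858522e-02  7.10287178e-05] -0.020501511655837357 resid 0.0006063525779859839
disc centre xy by depth: [0.6382 0.1439 0.0904]
tool y axis [-0.05935463  0.01449832 -0.99813167]
29.6 [0.64204597 0.1439002  0.27631704] [-1.62056735  0.03552064 -1.19101204] 0.0313573832157215 [-0.18372666  0.53101541 -2.22972133]
red 1453 [162. 235.] 0.0098 [0.4218 0.2536 0.1413] [0.412  0.2491] [0.107 0.118]
red 435 [111. 280.] 0.1296 [0.4194 0.2662 0.0859] [0.4252 0.2756] [0.024 0.086]
yellow 1220 [422. 208.] 0.0093 [ 0.6163 -0.1485  0.1583] [ 0.6526 -0.1354] [0.079 0.158]
yellow 326 [396. 249.] 0.0096 [ 0.5629 -0.128   0.0638] [ 0.5682 -0.1311] [0.063 0.023]
yellow 2445 [472. 277.] 0.1375 [ 0.6129 -0.149   0.0966] [ 0.6133 -0.1482] [0.089 0.093]
green 1710 [258. 133.] 0.0094 [0.6447 0.1611 0.1336] [0.6454 0.161 ] [0.07  0.117]
green 799 [245. 154.] 0.1294 [0.6332 0.1581 0.0898] [0.6481 0.1677] [0.035 0.09 ]
green 6596 [258. 199.] 0.2557 [0.6373 0.1435 0.0944] [0.651  0.1511] [0.061 0.092]
[-9.2 97.2 -5.2]
```

>>> apply_moves:
  targets:
    - [0, -3, 4, -2, 0]
    - [0, -4, 10, -2, 0]
    - [0, -3, 16, -1, 0]
    - [0, 0, 18, 0, 0]
    - [0, 0, 16, 0, 0]
    - [0, 0, 12, 0, 0]
    - [0, 0, 6, 0, 0]
    - [0, 0, 3, 0, 0]
    - [0, 0, 0, 0, 0]
    - [0, 0, 0, 0, 0]

```text
time: 30.9
position: [0.6255, 0.1555, 0.1888]
tcp_rot: [-1.619, 0.036, -1.188]
ft_force: [0.6, 0.0, -2.5]
grip_width: 0.0318
```

```bash
python3 tilt.py green; python3 look.py w17 .628 .1529 .159
```

```text
slope x,y, disc top z at tcp minus tcp z: [-0.01185436 -0.00043498] -0.020457701189525085 resid 0.0005927141134104513
disc centre xy by depth: [0.6213 0.1553 0.0902]
tool y axis [-0.05816647  0.01491184 -0.99819552]
30.95 [0.62547763 0.15550541 0.18879257] [-1.61920427  0.03560484 -1.18806309] 0.03150787448720036 [ 0.19581774  0.33462965 -1.02870159]
red 1823 [144. 253.] 0.0097 [0.4333 0.2595 0.131 ] [0.4349 0.2603] [0.058 0.119]
red 206 [136. 369.] 0.1298 [0.3949 0.2098 0.0571] [0.3935 0.2057] [0.01  0.057]
yellow 2033 [453. 244.] 0.0092 [ 0.6131 -0.1468  0.1619] [ 0.6139 -0.1467] [0.119 0.117]
yellow 231 [503. 233.] 0.0094 [ 0.6579 -0.1719  0.0366] [ 0.6609 -0.1722] [0.036 0.017]
yellow 232 [506. 330.] 0.1285 [ 0.5923 -0.1132  0.0496] [ 0.5907 -0.1106] [0.049 0.009]
green 2752 [267. 133.] 0.0094 [0.65   0.1628 0.1289] [0.6506 0.1631] [0.059 0.117]
green 1384 [271. 161.] 0.1294 [0.6375 0.1561 0.0885] [0.6534 0.1599] [0.033 0.088]
green 6674 [258. 199.] 0.1681 [0.6209 0.1552 0.0944] [0.6346 0.1624] [0.061 0.093]
[ 4.4 29.5  2.8]
```

>>> apply_moves:
  targets:
    - [0, 4.2, 2, 2.5, 0]
    - [0, 0, 5, 0, 0]
    - [0, 0, 4, 0, 0]
    - [0, 0, 0, 0, 0]
    - [0, 0, 0, 0, 0]

```text
time: 31.62
position: [0.629, 0.1524, 0.1767]
tcp_rot: [-1.619, 0.036, -1.188]
ft_force: [-0.1, -0.5, -1.7]
grip_width: 0.0317
```

```bash
python3 look.py w18 .628 .1529 .159
```

```text
31.625 [0.62900648 0.15235799 0.17670879] [-1.61926774  0.03560195 -1.18826729] 0.03171712273307004 [-0.06117708 -0.5310773  -1.7479831 ]
red 1800 [136. 258.] 0.0097 [0.4345 0.2599 0.1308] [0.4356 0.2604] [0.057 0.12 ]
yellow 1875 [455. 252.] 0.0093 [ 0.6134 -0.1491  0.1633] [ 0.6058 -0.1211] [0.163 0.072]
yellow 322 [502. 235.] 0.0093 [ 0.6596 -0.1635  0.0428] [ 0.6637 -0.1638] [0.04  0.023]
yellow 151 [509. 346.] 0.1279 [ 0.5877 -0.1136  0.0397] [ 0.5865 -0.1122] [0.039 0.005]
green 3021 [264. 137.] 0.0094 [0.6477 0.1617 0.1311] [0.6487 0.1622] [0.064 0.117]
green 903 [254. 163.] 0.1293 [0.6421 0.1624 0.0835] [0.6537 0.1685] [0.026 0.083]
green 6716 [258. 199.] 0.156 [0.6243 0.152  0.0943] [0.6383 0.1595] [0.061 0.093]
[-0.3 17.7  0.1]
```

>>> apply_moves:
  targets:
    - [0, 0, 4, 0, 0]
    - [0, 0, 5, 0, 0]
    - [0, 0, 4, 0, 0]
    - [0, 0, 3, 0, 0]
    - [0, 0, 1, 0, 0]
    - [0, 0, 0, 0, 0]
    - [0, 0, 0, 0, 0]

```text
time: 32.55
position: [0.628, 0.1527, 0.1586]
tcp_rot: [-1.619, 0.036, -1.188]
ft_force: [1.0, 0.2, -1.6]
grip_width: 0.0311
```

```bash
python3 tilt.py green; python3 look.py w19 .628 .1529 .159
```

```text
slope x,y, disc top z at tcp minus tcp z: [-0.05608932 -0.02352995] -0.019950165699706895 resid 0.001759453843270703
disc centre xy by depth: [0.6247 0.1532 0.0911]
tool y axis [-0.05799589  0.01496362 -0.99820467]
32.6 [0.62797298 0.15271442 0.15862754] [-1.61903005  0.035584   -1.18816343] 0.031420616472482926 [ 0.74854798 -0.69951607 -1.50067469]
red 1706 [125. 264.] 0.0096 [0.4348 0.2598 0.1307] [0.4359 0.2605] [0.057 0.12 ]
yellow 1155 [455. 249.] 0.009 [ 0.6302 -0.1114  0.1182] [ 0.6327 -0.0977] [0.028 0.118]
yellow 442 [501. 235.] 0.0095 [ 0.662  -0.1372  0.0486] [ 0.6668 -0.1355] [0.038 0.04 ]
yellow 686 [451. 296.] 0.0094 [ 0.5676 -0.1431  0.0888] [ 0.5632 -0.1403] [0.087 0.027]
green 3394 [264. 139.] 0.0094 [0.6477 0.1612 0.1312] [0.648 0.162] [0.065 0.117]
green 675 [251. 168.] 0.1292 [0.6414 0.1625 0.0839] [0.6532 0.1691] [0.027 0.084]
green 6673 [258. 199.] 0.138 [0.6231 0.1522 0.0943] [0.6372 0.1598] [0.061 0.093]
[-0.2 -0.3  0.1]
```

>>> apply_moves:
  targets:
    - [85, 0, 0, 0, 0]
    - [85, 0, 0, 0, 0]
    - [85, 0, 0, 0, 0]
    - [85, 0, 0, 0, 0]
    - [85, 0, 0, 0, 0]
    - [85, 0, 0, 0, 0]
    - [85, 0, -10, 0, 0]
    - [85, 0, -20, 0, 0]
    - [85, 0, -30, 0, 0]
    - [85, 0, -30, 0, 0]
    - [85, 0, -20, 0, 0]
    - [85, 0, -10, 0, 0]
    - [85, 0, 0, 0, 0]
    - [85, 0, 0, 0, 0]

```text
time: 34.4
position: [0.6353, 0.1508, 0.2861]
tcp_rot: [-1.616, 0.035, -1.188]
ft_force: [-0.4, 0.2, -0.0]
grip_width: 0.0854
```

```bash
python3 look.py w20 .3575 -.2640 .26
```

```text
34.4 [0.63533145 0.1508454  0.28612438] [-1.61573491  0.03465525 -1.1880704 ] 0.0854202568025924 [-0.3686685   0.2487911  -0.01147993]
red 1672 [172. 236.] 0.0098 [0.4077 0.2465 0.1618] [0.4065 0.2464] [0.119 0.119]
red 278 [415. 350.] 0.0206 [ 0.3688 -0.275   0.0803] [ 0.3778 -0.2789] [0.079 0.033]
red 255 [116. 272.] 0.1296 [0.4225 0.2768 0.0672] [0.4247 0.281 ] [0.015 0.067]
yellow 1236 [422. 206.] 0.0092 [ 0.6164 -0.146   0.1568] [ 0.6501 -0.1315] [0.081 0.156]
yellow 290 [400. 246.] 0.0098 [ 0.5596 -0.1296  0.0617] [ 0.5663 -0.1332] [0.061 0.021]
yellow 211 [451. 254.] 0.1284 [ 0.6211 -0.1136  0.0559] [ 0.6226 -0.1071] [0.013 0.056]
yellow 1912 [477. 265.] 0.1374 [ 0.6131 -0.1481  0.0989] [ 0.62   -0.1482] [0.097 0.08 ]
green 1609 [263. 130.] 0.0094 [0.6451 0.1614 0.1323] [0.6471 0.1616] [0.067 0.117]
green 187 [251. 144.] 0.1292 [0.6427 0.1627 0.0821] [0.6536 0.1687] [0.025 0.082]
green 3784 [259. 176.] 0.1376 [0.622  0.1505 0.0954] [0.622  0.1504] [0.095 0.092]
[ 281.8   34.9 -411.5]
```

View pics/w20.png

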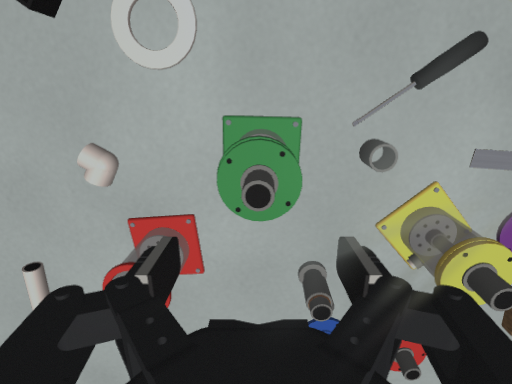

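>>> apply_moves:
  targets:
    - [85, 5, 0, -7, 0]
    - [85, 10, 1, -15, 0]
    - [85, 17.5, 1.5, -25.5, 0]
    - [85, 17.5, 1.5, -25.5, 0]
    - [85, 17.5, 1.5, -25.5, 0]
    - [85, 17.5, 1.5, -25.5, 0]
    - [85, 17.5, 1.5, -25.5, 0]
    - [85, 17.5, 1.5, -25.5, 0]
    - [85, 17.5, 1.5, -25.5, 0]
    - [85, 17.5, 1.5, -25.5, 0]
    - [85, 17.5, 1.5, -25.5, 0]
    - [85, 17.5, 1.5, -25.5, 0]
    - [85, 17.5, 1.5, -25.5, 0]
    - [85, 17.5, 1.5, -25.5, 0]
    - [85, 17.5, 1.5, -25.5, 0]
    - [85, 17.5, 1.5, -25.5, 0]
    - [85, 10, 1, -15, 0]
    - [85, 5, 0, -8, 0]
    - [85, 0, 0, 0, 0]
    - [85, 0, 0, 0, 0]

```text
time: 36.95
position: [0.3433, -0.2683, 0.2646]
tcp_rot: [-1.63, 0.043, -1.191]
ft_force: [0.0, -0.4, 0.4]
grip_width: 0.0848
```

```bash
python3 look.py w21 .3577 -.2638 .12
```

```text
36.95 [ 0.34329021 -0.26833354  0.26459248] [-1.63034507  0.04289312 -1.19133073] 0.08480681227992512 [ 0.01271645 -0.43759541  0.43286767]
red 2754 [267. 137.] 0.0205 [ 0.3579 -0.2634  0.0959] [ 0.3577 -0.2639] [0.094 0.093]
[  7.3 143.3  23.5]
```

>>> apply_moves:
  targets:
    - [70, 3, 0, 9, 0]
    - [70, 4, 10, 9, 0]
    - [70, 0, 25, 6, 0]
    - [70, 0, 30, 2, 0]
    - [70, 0, 40, 0, 0]
    - [70, 0, 40, 0, 0]
    - [70, 0, 20, 0, 0]
    - [70, 0, 0, 0, 0]
    - [70, 0, 0, 0, 0]

```text
time: 38.12
position: [0.3648, -0.2591, 0.0895]
tcp_rot: [-1.629, 0.044, -1.184]
ft_force: [-0.3, -0.5, 0.9]
grip_width: 0.0696
```

```bash
python3 look.py w22 .3578 -.2637 .031
```

```text
38.125 [ 0.36478572 -0.25905776  0.08946344] [-1.6294153   0.04353166 -1.18439285] 0.06961103860377993 [-0.27036373 -0.4573429   0.88779499]
red 6588 [266. 194.] 0.0206 [ 0.3585 -0.2641  0.0965] [ 0.3582 -0.2641] [0.094 0.095]
[ 4.2 58.8 -4.8]
```

>>> apply_moves:
  targets:
    - [70, 4, 2, -4.5, 0]
    - [70, 0, 20, 0, 0]
    - [70, 0, 18, 0, 0]
    - [70, 0, 12, 0, 0]
    - [70, 0, 4, 0, 0]
    - [70, 0, 0, 0, 0]
    - [70, 0, 0, 0, 0]

```text
time: 39.05
position: [0.3607, -0.2678, 0.0364]
tcp_rot: [-1.625, 0.033, -1.184]
ft_force: [-0.0, 0.1, -0.2]
grip_width: 0.0697
```

```bash
python3 look.py w23 .3583 -.264 .031
```

```text
39.05 [ 0.3607318  -0.26782653  0.03636199] [-1.6250336   0.0327278  -1.18440751] 0.06971430449320871 [-0.04982106  0.10601074 -0.21491247]
red 10049 [256. 209.] 0.0206 [ 0.3588 -0.2641  0.0963] [ 0.3607 -0.2634] [0.092 0.094]
[-4.3  5.6 -0.5]
```

>>> apply_moves:
  targets:
    - [70, -4, 3, 0, 0]
    - [70, 0, 0, 0, 0]
    - [0, 0, 0, 0, 0]
    - [0, 0, 0, 0, 0]
    - [0, 0, 0, 0, 0]
    - [0, 0, 0, 0, 0]
    - [0, 0, 0, 0, 0]
    - [0, 0, 0, 0, 0]
    - [0, 0, -10, 0, 0]
    - [0, 0, -25, 0, 0]
    - [0, 0, -35, 0, 0]
    - [0, 0, -40, 0, 0]
    - [0, 0, -40, 0, 0]
    - [0, 0, -40, 0, 0]
    - [0, 0, -30, 0, 0]
    - [0, 0, -15, 0, 0]
    - [0, 0, -5, 0, 0]
    - [0, 0, 0, 0, 0]
    - [0, 0, 0, 0, 0]

```text
time: 41.48
position: [0.3729, -0.2642, 0.2837]
tcp_rot: [-1.625, 0.035, -1.184]
ft_force: [0.4, -0.2, -1.8]
grip_width: 0.0316
```

```bash
python3 tilt.py red; python3 look.py w24 .4045 .247 .27
```

```text
slope x,y, disc top z at tcp minus tcp z: [-0.0062604   0.01094945] -0.013603103077748202 resid 0.0005880509304965601
disc centre xy by depth: [ 0.3731 -0.2637  0.0922]
tool y axis [-0.0636073   0.01205846 -0.99790215]
41.525 [ 0.3728712  -0.26416646  0.28360181] [-1.62518026  0.03522465 -1.18393501] 0.03143143644728613 [ 0.40261728 -0.1151619  -2.66380993]
red 8247 [260. 198.] 0.2699 [ 0.3727 -0.2634  0.0956] [ 0.3845 -0.2587] [0.069 0.094]
[-460.8   17.7  223.4]
```

>>> apply_moves:
  targets:
    - [0, -8, 0, 6, 0]
    - [0, -16, 0, 12, 0]
    - [0, -25, 0, 18, 0]
    - [0, -26, 0, 18, 0]
    - [0, -26, 0, 18, 0]
    - [0, -26, 0, 18, 0]
    - [0, -26, 0, 18, 0]
    - [0, -26, 0, 16, 0]
    - [0, -26, 0, 16, 0]
    - [0, -26, 0, 14, 0]
    - [0, -26, 0, 12, 0]
    - [0, -26, 0, 10, 0]
    - [0, -26, 0, 8, 0]
    - [0, -26, 0, 8, 0]
    - [0, -26, 0, 8, 0]
    - [0, -26, 0, 8, 0]
    - [0, -25, 0, 6, 0]
    - [0, -20, 0, 4, 0]
    - [0, -12, 0, 3, 0]
    - [0, 0, 0, 0, 0]

```text
time: 44.08
position: [0.404, 0.2563, 0.2834]
tcp_rot: [-1.635, 0.044, -1.181]
ft_force: [0.1, -0.2, -0.7]
grip_width: 0.0312
```

>>> apply_moves:
  targets:
    - [0, 0, 0, 0, 0]

```text
time: 44.2
position: [0.404, 0.2559, 0.2832]
tcp_rot: [-1.635, 0.044, -1.181]
ft_force: [-1.0, -1.0, -1.9]
grip_width: 0.0316
```

```bash
python3 tilt.py red; python3 look.py w25 .4045 .247 .18
```

```text
slope x,y, disc top z at tcp minus tcp z: [-0.01853555  0.01547955] -0.013721107494865992 resid 0.0005969562735078685
disc centre xy by depth: [0.4038 0.2562 0.0924]
tool y axis [-0.07608894  0.01586242 -0.99697485]
44.25 [0.40405739 0.25580082 0.28324905] [-1.63520998  0.04366769 -1.18135796] 0.03156337039181719 [-0.42740663  0.24901855 -1.94427887]
red 1781 [272. 121.] 0.0093 [0.4276 0.2588 0.1315] [0.4289 0.2599] [0.063 0.117]
red 1001 [278. 143.] 0.1294 [0.4098 0.248  0.0932] [0.4297 0.252 ] [0.043 0.093]
red 8220 [260. 198.] 0.2693 [0.4035 0.2568 0.096 ] [0.4153 0.2615] [0.07  0.094]
green 1982 [378.  46.] 0.0092 [0.6052 0.1531 0.1346] [0.6064 0.1487] [0.086 0.117]
green 3199 [459.  27.] 0.1373 [0.6086 0.149  0.0917] [0.5967 0.1445] [0.042 0.091]
[ 12.7 102.8   3.6]
```

View pics/w25.png

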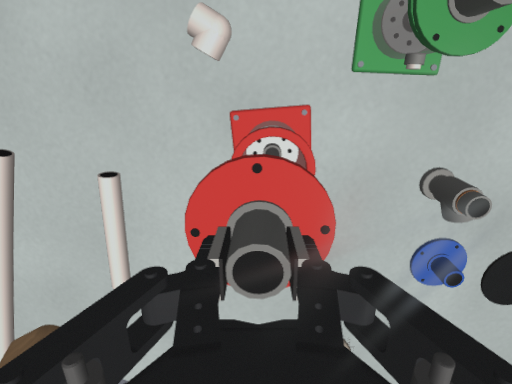

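>>> apply_moves:
  targets:
    - [0, 4, 4, 1, 0]
    - [0, 5, 10, 1, 0]
    - [0, 4, 16, 1, 0]
    - [0, 0, 20, 1, 0]
    - [0, 0, 20, 0, 0]
    - [0, 0, 16, 0, 0]
    - [0, 0, 10, 0, 0]
    - [0, 0, 5, 0, 0]
    - [0, 0, 0, 0, 0]
    - [0, 0, 0, 0, 0]

```text
time: 45.55
position: [0.4065, 0.2421, 0.1755]
tcp_rot: [-1.636, 0.043, -1.187]
ft_force: [1.0, -0.9, -2.8]
grip_width: 0.0313
```

```bash
python3 tilt.py red; python3 look.py w26 .405 .2465 .1515
```

```text
slope x,y, disc top z at tcp minus tcp z: [-0.0202633   0.01330943] -0.01372431643175731 resid 0.0005908423531399274
disc centre xy by depth: [0.4067 0.2425 0.0921]
tool y axis [-0.07645393  0.01503141 -0.99695981]
45.6 [0.40649206 0.24216446 0.17554198] [-1.63609813  0.04268182 -1.18681029] 0.03161582198946873 [ 0.43008422  0.5666737  -2.14603091]
red 3271 [263. 130.] 0.0094 [0.4241 0.2566 0.1356] [0.4253 0.2578] [0.072 0.117]
red 1070 [245. 156.] 0.1294 [0.4222 0.2586 0.0839] [0.433  0.2659] [0.026 0.084]
red 8270 [260. 198.] 0.1615 [0.4059 0.2431 0.096 ] [0.4177 0.2477] [0.07  0.094]
green 2646 [398.  39.] 0.0093 [0.5849 0.1635 0.09  ] [0.584  0.1612] [0.054 0.079]
green 265 [483.  46.] 0.0093 [0.6013 0.0859 0.0306] [0.5996 0.0905] [0.03  0.015]
[-3.5 24.1  1.9]
```

>>> apply_moves:
  targets:
    - [0, -3.8, 2, 1.5, 0]
    - [0, 0, 3, 0, 0]
    - [0, 0, 0, 0, 0]
    - [0, 0, 0, 0, 0]

```text
time: 46.15
position: [0.4062, 0.2469, 0.1708]
tcp_rot: [-1.635, 0.043, -1.186]
ft_force: [-0.4, -0.1, -2.7]
grip_width: 0.0321
```

```bash
python3 look.py w27 .4052 .2467 .1515
```

```text
46.15 [0.40621866 0.24689054 0.17076525] [-1.63497583  0.04269187 -1.18641927] 0.03209810660266789 [-0.37992976 -0.09454999 -2.6793955 ]
red 3385 [266. 132.] 0.0094 [0.4241 0.2564 0.1366] [0.4245 0.2571] [0.073 0.117]
red 640 [265. 156.] 0.1291 [0.431  0.2547 0.0758] [0.4406 0.2576] [0.02  0.076]
red 8267 [260. 198.] 0.1568 [0.4057 0.2479 0.096 ] [0.4174 0.2525] [0.07  0.095]
green 2677 [403.  39.] 0.0093 [0.5841 0.1651 0.0873] [0.5838 0.1625] [0.055 0.077]
green 308 [488.  52.] 0.0092 [0.5987 0.0916 0.0326] [0.5973 0.0922] [0.03 0.02]
[ 0.6 19.3  0.3]
```

>>> apply_moves:
  targets:
    - [0, 0, 5, 0, 0]
    - [0, 0, 6, 0, 0]
    - [0, 0, 4, 0, 0]
    - [0, 0, 2, 0, 0]
    - [0, 0, 1, 0, 0]
    - [0, 0, 0, 0, 0]
    - [0, 0, 0, 0, 0]

```text
time: 47.08
position: [0.4048, 0.2471, 0.1522]
tcp_rot: [-1.635, 0.043, -1.187]
ft_force: [-0.1, -0.6, -1.2]
grip_width: 0.0318
```

```bash
python3 look.py w28 .4052 .2467 .1515
```

```text
47.075 [0.4047574  0.24712165 0.15224049] [-1.6346112   0.04264375 -1.18655337] 0.03176509344918009 [-0.08675599 -0.59846901 -1.15859498]
red 3852 [266. 134.] 0.0094 [0.4247 0.2571 0.1347] [0.4258 0.2581] [0.071 0.117]
red 423 [273. 161.] 0.1286 [0.4294 0.2529 0.0786] [0.4401 0.2555] [0.022 0.078]
red 8184 [260. 198.] 0.1383 [0.4041 0.248  0.0959] [0.4161 0.2527] [0.07  0.094]
green 2829 [413.  36.] 0.0093 [0.5818 0.1603 0.0908] [0.5823 0.1586] [0.049 0.083]
green 392 [495.  55.] 0.0092 [0.5935 0.0996 0.0414] [0.5894 0.0938] [0.025 0.04 ]
[0.6 0.7 0.3]
```

Seated at flange height. I release and rise clear.

>>> apply_moves:
  targets:
    - [85, 0, 0, 0, 0]
    - [85, 0, 0, 0, 0]
    - [85, 0, 0, 0, 0]
    - [85, 0, 0, 0, 0]
    - [85, 0, 0, 0, 0]
    - [85, 0, 0, 0, 0]
    - [85, 0, -10, 0, 0]
    - [85, 0, -20, 0, 0]
    - [85, 0, -30, 0, 0]
    - [85, 0, -30, 0, 0]
    - [85, 0, -30, 0, 0]
    - [85, 0, -15, 0, 0]
    - [85, 0, 0, 0, 0]
    - [85, 0, 0, 0, 0]
    - [85, 0, 0, 0, 0]

```text
time: 49.0
position: [0.4152, 0.2448, 0.2945]
tcp_rot: [-1.632, 0.043, -1.187]
ft_force: [-0.1, 0.3, 0.2]
grip_width: 0.0849
```

```bash
python3 look.py w29 .4 .25 .28; python3 - <<'E'
from h import *
for n in("scene","side"):
    c=cam(n); X=cloud(c); z=X[...,2]
    cv2.imwrite(f"pics/{n}9.png",c["p"])
    for b,a,ce in blobs((z>.172)&(z<.187)&(X[...,0]>.3)&(X[...,0]<.8)&(abs(X[...,1])<.35),25): print(n,"stubtop",a,np.round(ce),circ(plane(c,np.argwhere(b)[:,::-1],.18)))
    for k in("red","yellow","green"):
        for b,a,ce in blobs(col(c,k)&(z>.134)&(z<.142),100):
            P=X[b]; A=np.c_[P[:,:2],np.ones(len(P))]; print(k,"disc",np.round(np.median(P,0),4),circ(plane(c,np.argwhere(b)[:,::-1],.138)),"slope",np.round(np.linalg.lstsq(A,P[:,2],rcond=None)[0][:2],3))
        for b,a,ce in blobs(col(c,k)&(z>-.004)&(z<.03),300): q=cv2.minAreaRect(plane(c,np.argwhere(b)[:,::-1],.0094)[:,:2].astype(np.float32)); print(k,"plate",np.round(q[0],4),np.round(q[1],3))
    for b,a,ce in blobs((z>.06)&(z<.105)&(abs(X[...,0]-.45)<.06)&(abs(X[...,1]+.02)<.06),40): print("tee",np.round(ce),np.round(np.median(X[b],0),3))
E
```

```text
49.0 [0.41517814 0.24481008 0.29447682] [-1.63194228  0.04257089 -1.18661149] 0.08492254837608794 [-0.10860863  0.30166325  0.23771708]
red 1719 [264. 126.] 0.0094 [0.4161 0.2525 0.1457] [0.4165 0.253 ] [0.09  0.118]
red 3815 [259. 170.] 0.1376 [0.4038 0.2474 0.0959] [0.4034 0.2472] [0.093 0.094]
green 2066 [364.  48.] 0.0092 [0.6108 0.152  0.1451] [0.6109 0.1501] [0.095 0.117]
green 3239 [433.  32.] 0.1374 [0.6197 0.1513 0.0962] [0.6018 0.1437] [0.052 0.096]
[ -9.9  15.6 -11.2]
scene stubtop 120 [322. 111.] [0.4069 0.2435 0.0361]
scene stubtop 183 [342. 197.] [0.6233 0.1466 0.0357]
scene stubtop 239 [208. 258.] [ 0.6141 -0.1516  0.0348]
red disc [0.4151 0.2339 0.1376] [0.4047 0.2431 0.0966] slope [-0.007  0.006]
red plate [0.4057 0.2433] [0.118 0.12 ]
yellow disc [ 0.6204 -0.1547  0.1374] [ 0.614  -0.1524  0.0965] slope [-0.008  0.006]
yellow plate [ 0.6146 -0.1533] [0.118 0.117]
green disc [0.6321 0.1376 0.1375] [0.6221 0.1472 0.0945] slope [ 0.005 -0.005]
green plate [0.6236 0.1499] [0.116 0.117]
tee [232. 193.] [ 0.457 -0.028  0.081]
side stubtop 73 [232. 138.] [ 0.6097 -0.1425  0.0477]
side stubtop 132 [178. 193.] [0.6187 0.1546 0.0423]
side stubtop 188 [259. 235.] [0.403  0.2513 0.0409]
red disc [0.3949 0.2617 0.138 ] [0.4023 0.2492 0.1001] slope [ 0.    -0.007]
red plate [0.4031 0.2495] [0.118 0.123]
yellow disc [ 0.6218 -0.1254  0.1377] [ 0.6112 -0.147   0.101 ] slope [ 0.002 -0.003]
yellow plate [ 0.6102 -0.146 ] [0.125 0.122]
green disc [0.6111 0.1648 0.1377] [0.6198 0.1535 0.0991] slope [ 0.003 -0.006]
green plate [0.6206 0.1564] [0.118 0.119]
tee [277. 204.] [ 0.447 -0.009  0.08 ]
```

View pics/scene9.png

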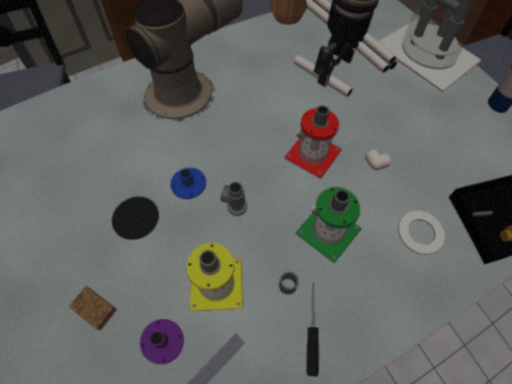

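View pics/side9.png

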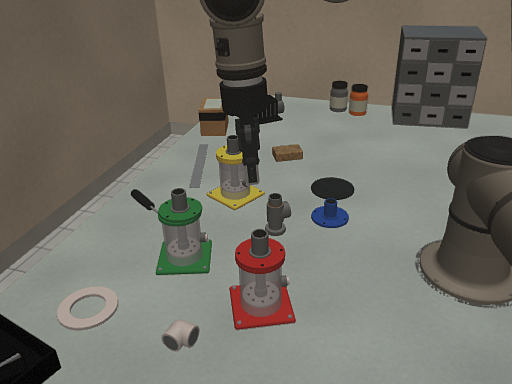

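```bash
python3 -c "
from plant import r
print(r.hand_in(), r.sense()['time'])"
```

```text
the job is handed in; nothing more can be done
the job is handed in; nothing more can be done
```

All three lids are back on the reactors of their own colour, and I handed the job in at about 49 s of the 99 s allowed; no verdict is given. I parked the red lid on the black pad, moved the yellow lid to yellow, then green to green, and finally took red from the pad to red.

**Last checks (scene and side cameras):**
- **Height and level:** every disc top reads 0.137–0.138 m, which is flat on the flange. Slopes are at most 0.01 rad.
- **Centring:** stubs and discs lie within about 1–4 mm of the foot-plate centres. Green is the farthest off, at about 2–4 mm against the 10 mm limit.
- **Tee:** it reads the same position as at the start.
- **Gripper:** it is open and well above everything, and the force on the tool is near zero.

**Disagreements and faults:**
- **Camera offset:** the scene and side cameras differ by about 4–8 mm in absolute position. I worked from the wrist camera, whose readings lie between the two.
- **Tool tilt:** the tool drifted to about 0.08 rad of tilt over the moves. Checked in the gripper, the green and red lids stayed within about 0.025 rad of level. The yellow lid was only checked once placed.
- **Green tilt reading:** one reading taken while seating the green lid was spoiled because the mask merged with the flange. Later views showed the lid level.
- **Look-alike check:** I checked the first lid in a close crop and the other two only in whole wrist-camera views. The blue and purple lids were left alone.

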